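# Hook the tube insert out of the centrifuge bucket and weigh it

## Robot

A 6-joint arm with a two-finger parallel gripper is mounted at the origin on the work surface. World frame = base frame: x ahead of the robot, y to its left, z up, the work surface at z = 0. Lengths are in m, angles in rad, forces in N, time in s.
With the tool pointing down it reaches from about 0.325 to 0.925 m from the base axis. Payload 3.1 kg.
Tool frame: the origin (TCP) lies on the centre line of the jaws, within the pads' length; the fingertips stand 14 mm ahead of it and the grasp point (between the pads) lies 5 mm behind it; z points along the fingers, y is the line along which they close (so a half turn about z gives the same grasp; the last joint's range is limited). The gripper opens to 85 mm and grips with 20 to 120 N. Pads are 22 mm wide; open, the fingers measure 114 mm over their backs; the gripper's body (76 mm by 85 mm) begins 54 mm behind the grasp point. The pads swing forward as they close: fully open they stand 13 mm farther back than shut.
Start: joints at [-1.261, 0.217, 1.613, -0, 1.311, -0.112], TCP at [0.256, -0.57, 0.245] pointing down, gripper open.
Joint ranges: [-2.75, 2.75], [-0.78, 2.1], [0.31, 2.55], [-1.13, 4.27], [0.13, 2.63], [-2.58, 2.58]. Speed limits (rad/s): [2.79, 2.79, 3.14, 3.14, 3.14, 3.14].

## Interface

Orientations are given as a rotation vector (axis times angle).
In Python, from rig import arm gives the robot as it stands.
- The arm moves only by the tool move_arm, never from a script. Its argument "moves" is a list of rows, each a list of 6 numbers: the shift along the tool's x, y, z scaled (see below), then the turn, a rotation vector about the tool's x, y, z scaled (see below). In form: [[dx, dy, dz, rx, ry, rz], ...]. A call has 1 to 8 rows; each row shifts and turns the commanded pose from where the row before left it, along the tool's axes as they then stand; what a row does not reach is not made up. The controller multiplies each number of a shift by 0.05 m and each number of a turn by 5 degrees. A row lasts 1/10 s, in which the tool goes at most 50 mm and 8.59 degrees, less where a joint would pass 70% of its speed; a pose out of reach is approached as far as the arm can. A call with a number of a shift or a turn outside -1 to 1 is refused whole. A call with a gripper value outside its range is refused whole. "jaw" is the opening in per cent of the stroke, from 0 (shut) to 100 (fully open), set as the call begins (left out, the last holds). The fingers move at their own pace and stop on an object; "grip_force" is the grip in N (left out, the last holds). Time passes only in rows, so rows that do not move let the fingers close. It gives the time, the measured TCP pose, the force, the opening and the grip force at its end, in the units of the state.
- arm.state(): the state, without advancing time (a new reading comes with each control period).
- arm.capture(name): name is "scene" or "side" or "wrist"; returns the picture (384x512x3 uint8, blue, green, red); there is no depth.
- arm.calibration(name): a dict with "mtx" (3x3 intrinsics, pixels), "rvec" (rotation vector, rad) and "tvec" (3), from world to camera coordinates, as OpenCV has them; the wrist camera has in their place "tool_from_camera" (4x4, takes a point from camera to tool coordinates, whose origin is the TCP and whose axes are the flange's). Camera axes: x right, y down, z forward; pixel columns grow to the right and rows downward; lengths in m; the calibration is good to about 2 mm. A picture is of the moment at which its call begins: read the wrist's pose just before it. calibration takes no time and is no camera call.
- arm.finish_job(): hands the job in; it is judged then, once.
The state is a dict: "t": time; "joint_pos": joint angles; "joint_vel": joint speeds; "tau": joint torques, N m; "tool_pos": TCP position; "tcp_rot": TCP orientation; "force": force on the tool from outside, world axes, zero at the start; "wrist_torque": the same for the moment, N m; "gripper_width": opening from 0.0 (shut) to 1.0 (fully open); "grasp_force": force on a finger pad.
Only numpy, scipy, OpenCV 4.12 (cv2) and the standard library are available. Lean on these libraries where they do the work, as an engineer would, in place of code of your own. Each camera call takes 0.05 s, during which the arm holds its last target. There are 200 camera calls.

## Task

Take the orange-handled hook from its stand, catch the yellow wire loop of the blue tube insert with it and draw the insert up out of the deep centrifuge bucket; go by feel and stay gentle, because the loop is bent out of true and must not be forced. Set the insert down softly, upright in the middle of the balance pan, free the hook and hang it back in its stand. Never touch the insert with the gripper, and leave the other things on the bench alone.

Things in the scene. Friction and masses are not known exactly. Their poses are not given: they have to be found in the camera images.
- hook: Hook tool, 90 g, loose, hanging upright in its stand. Origin: middle of the orange handle (mm: 28 along x, 14 along y, z -25 to +21); grip it there across y. Black flange 40 x 30 (x, y) at z -30 to -25. A steel shaft 5 in diameter runs down the z axis from there. z up, x the way the hook points.
- hook_throat (a point): Hook's throat: midway between shaft and tip (hook x +5, z -105.5 mm). Centre line of the 5 mm bar: down the z axis to z -108, along +x for 10, up for 6. So the throat is 5 wide; lowest point z -110.5, top of tip z -99.5, farthest tip point x +12.5 (from the hook's origin).
- stand: White stand of the hook, fixed, top plate 90 x 70 mm (x, y), foot 110 x 90, origin under its centre. Top face 88 high, 8 thick; a slot through it, 26 along x by 14 along y, centred at x +5.5, y 0, lets the hook pass; the hook's flange rests on the top. The hook points to the stand's +x when home.
- hook_home (a point): Where the hook's origin is when the tool hangs home, flange on the stand's top: 118 mm above the stand's origin. Axes as the stand.
- bucket: Aluminium centrifuge bucket, fixed upright on a black foot 146 x 100 mm, origin under its centre. Rim 146 high, walls 7 thick, rectangular bore 88 along x by 44 along y, 139 deep. The hook must not press on it with more than 10 N.
- bucket_mouth (a point): Centre of the bucket's rim plane, 146 mm above its origin. Axes as the bucket.
- insert: Blue tube insert, loose, 0.35 to 0.55 kg, block 86 x 42 x 40 mm (x, y, z), heavy base (centre of mass at z 14), origin at the centre of its underside. It stands in the bucket, x along the bucket's x, 0.8 mm play each side, on a rubber cushion 12 to 28 above the bucket's underside. More than 10 N between hook and insert or its loop spoils it.
- loop_root (a point): On the insert's top face at its centre (z +40 mm), insert's axes. Yellow wire loop, bar 3.5 mm thick: legs rooted at y +-16, crown along y 45 away. It is bent: leans to +x or -x by up to 0.42 rad, so the crown is up to 18 off x = 0. The lean is NOT measured: feel or look. Stiff: pushed sideways, the insert shifts and rocks a few mm at about 2 N, then the force climbs fast.
- balance: White balance, fixed, 210 x 170 mm, 54 high, display on its -x end, origin under its centre. It bears no knock over 25 N from the insert.
- pan (a point): Centre of the top of the balance's steel pan: 140 x 140 mm, level, 63 above the balance's origin, 25 towards its +x. Axes as the balance.
- reagent: Clear reagent bottle with blue cap, 64 dia x 150 tall (mm); origin under its centre. Leave it alone.
- amber: Amber jar with black cap, 48 dia x 85 tall (mm); origin under its centre. Leave it alone.
- rack: White tube rack, 100 x 130 x 45 tall (mm); origin under its centre. Leave it alone.
- redbox: Red open plastic box, 90 x 120 x 40 tall (mm); origin under its centre. Leave it alone.
- weight: Brass check weight, 36 dia x 35 tall (mm); origin under its centre. Leave it alone.

How it is judged:
On the way, in this order (a step that is already met when the one before it is completed fails the run):
1. the insert hangs on the hook, its underside above the bucket's rim (z of insert in the frame of bucket_mouth above 0.002 m and contact force between hook and insert above 0.5 N), for 0.1 s.
2. the insert stands upright on the middle of the balance pan, free of the hook (distance between insert and pan below 0.035 m and z of insert in the frame of pan below 0.004 m and angle between insert's own z axis and vertical below 0.06 rad and contact force between insert and hook below 0.1 N and contact force between insert and balance above 0.5 N), for 0.2 s.
At the end, for the whole second after the job is handed in: The insert stands at rest and upright (within 0.06 rad) on the pan, its underside within 4 mm of the pan's top and its centre within 35 mm of the pan's centre, clear of the hook; the hook hangs upright (within 0.08 rad) and at rest in its stand, within 10 mm of its home (distance between insert and pan below 0.035 m and z of insert in the frame of pan below 0.004 m and angle between insert's own z axis and vertical below 0.06 rad and linear speed of each of insert, hook below 0.02 m/s and contact force between insert and hook below 0.1 N and distance between hook and hook_home below 0.01 m and angle between hook's own z axis and vertical below 0.08 rad); the robot touches nothing.
It fails at once if the hook presses on the insert or its loop with more than 10 N (contact force between hook and insert above 10 N).
It fails at once if the hook presses on the bucket with more than 10 N (contact force between hook and bucket above 10 N).
It fails at once if the insert knocks the balance with more than 25 N (contact force between insert and balance above 25 N).
It fails at once if the gripper touches the insert (contact force between any of the fingers, the arm and insert above 0.5 N).
It fails at once if one of the other things on the bench is moved more than 20 mm (distance of any of reagent, amber, rack, redbox, weight from where it was at the start of the episode above 0.02 m).
It also fails if it takes over 69 s, if anything falls off the work surface, if the arm or the gripper's body presses on something with over 40 N, if the wrist force passes 120 N, or if a joint passes its speed limit or range.

## Working session

There is one attempt and no reset: what is moved stays moved. The work goes in short steps, Python scripts to look and compute and a tool call to move; the robot and the scene stay as the last step left them, time stands still between calls to the robot, and variables do not carry over. Pictures are saved under pics/ and viewed, at most 10 in all, crops included, and the job is handed in when it is done.

Besides the shell and the picture viewer there is one more tool, called after "Emit:" as name(argument=value, ...) on one line, values as JSON. move_arm: Moves the arm, as the interface text tells. Shifts and turns lie within -1 to 1; 1 stands for 0.05 m of shift or 5 degrees of turn. Its arguments: {"type":"object","properties":{"moves":{"type":"array","items":{"type":"array","items":{"type":"number","minimum":-1,"maximum":1}}},"jaw":{"type":"number"},"grip_force":{"type":"number"}},"required":["moves"]}

```bash
ls; mkdir -p pics; python3 - <<'E'
from rig import arm
import cv2,numpy as np
s=arm.state();print({k:np.round(v,3).tolist() for k,v in s.items()})
for n in ["scene","side"]:
    cv2.imwrite(f"pics/{n}0.png",arm.capture(n)); c=arm.calibration(n);R=cv2.Rodrigues(np.array(c["rvec"]))[0];print(n,c["mtx"],(-R.T@np.array(c["tvec"]).ravel()).round(3),R.round(3).tolist())
print(arm.calibration("wrist"))
E
```

```text
pics
{'t': 0.0, 'joint_pos': [-1.261, 0.218, 1.615, -0.0, 1.311, -0.112], 'joint_vel': [0.0, -0.0, 0.001, 0.001, -0.0, 0.001], 'tau': [-0.001, -39.684, -30.385, -0.0, 0.01, -0.0], 'tool_pos': [0.256, -0.569, 0.244], 'tcp_rot': [-3.07, -0.657, 0.0], 'force': [-0.338, -0.162, 0.163], 'wrist_torque': [-0.003, -0.018, -0.007], 'grasp_force': 0.0, 'gripper_width': 1.001}
scene [[472.97912492   0.         254.70984961]
 [  0.         472.97912492 192.08014917]
 [  0.           0.           1.        ]] [1.274 0.126 1.105] [[-0.189, 0.982, 0.014], [0.799, 0.162, -0.579], [-0.571, -0.099, -0.815]]
side [[353.24707185   0.         254.05388146]
 [  0.         353.24707185 192.71090736]
 [  0.           0.           1.        ]] [0.292 0.51  0.665] [[-0.838, -0.546, 0.014], [-0.386, 0.574, -0.723], [0.387, -0.61, -0.691]]
{'mtx': array([[321.34253691,   0.        , 253.78103591],
       [  0.        , 321.34253691, 193.62712479],
       [  0.        ,   0.        ,   1.        ]]), 'tool_from_camera': array([[ 5.91281154e-04, -9.61167891e-01, -2.75963651e-01,
         7.06733947e-02],
       [ 9.99999601e-01,  3.83383948e-04,  8.07296819e-04,
         8.56114864e-04],
       [-6.70147747e-04, -2.75964018e-01,  9.61167733e-01,
        -1.30779426e-01],
       [ 0.00000000e+00,  0.00000000e+00,  0.00000000e+00,
         1.00000000e+00]])}
```

View pics/scene0.png

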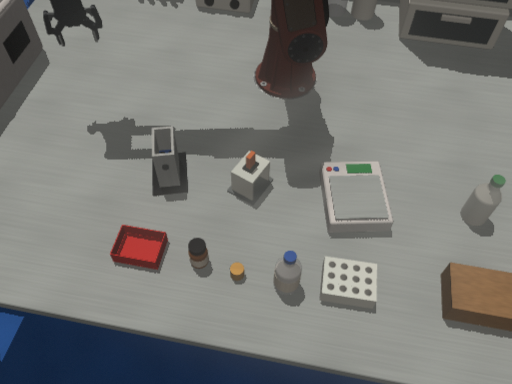

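View pics/side0.png

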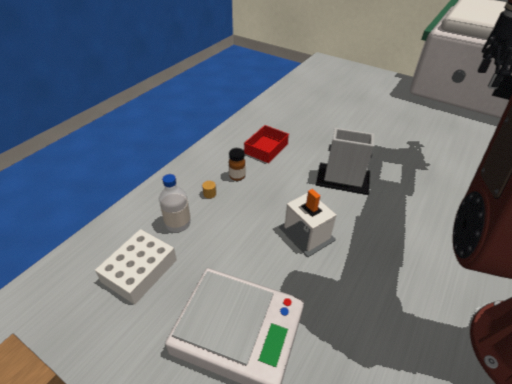

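The scene shows the bucket near (167,155), the stand with the hook at (250,172) and the balance at (357,195). I'll enlarge these for corner picking.

```bash
python3 - <<'E'
import cv2,numpy as np
a=cv2.imread("pics/scene0.png");b=cv2.imread("pics/side0.png")
z=lambda i,x,y,w,h,k:cv2.resize(i[y:y+h,x:x+w],None,fx=k,fy=k,interpolation=cv2.INTER_CUBIC)
t=np.hstack([z(a,145,120,133,100,3),z(a,310,145,133,100,3)])
u=np.hstack([z(b,270,125,133,100,3),z(b,160,265,150,113,3)[:300,:399]])
cv2.imwrite("pics/crop.png",np.vstack([t,u]))
E
```

```text
(no output)
```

View pics/crop.png

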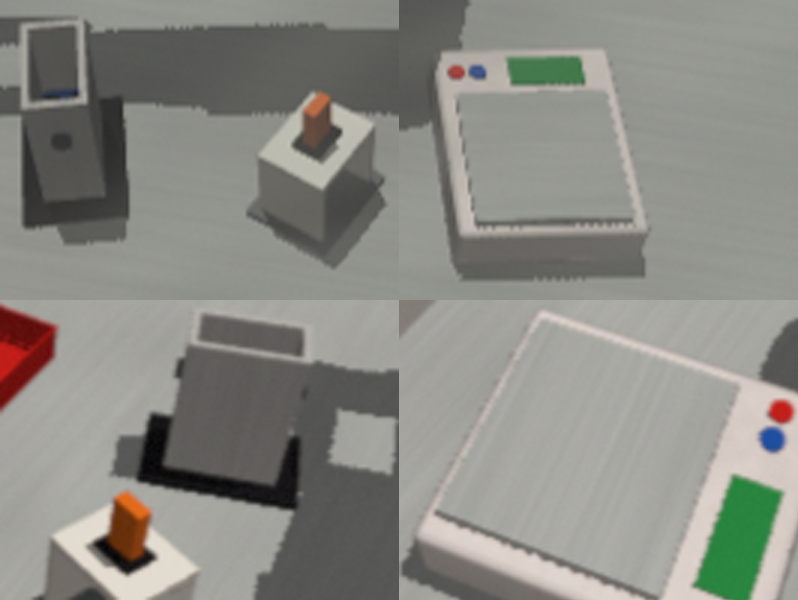

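```bash
cat > h.py <<'E'
import cv2,numpy as np
from rig import arm
from scipy.optimize import least_squares
from scipy.spatial.transform import Rotation as Ro
CAL={n:arm.calibration(n) for n in ["scene","side"]}
def proj(n,P):
    c=CAL[n];return cv2.projectPoints(np.array(P,float).reshape(-1,3),np.array(c["rvec"]),np.array(c["tvec"]),c["mtx"],None)[0][:,0]
def onz(n,uv,z):
    c=CAL[n];R=cv2.Rodrigues(np.array(c["rvec"]))[0];C=-R.T@np.array(c["tvec"]).ravel()
    d=np.c_[np.array(uv,float),np.ones(len(uv))]@np.linalg.inv(c["mtx"]).T@R
    return (C+d*((z-C[2])/d[:,2])[:,None])[:,:2]
E
python3 - <<'E'
from h import *
f=lambda p,ox,oy,cx=0,cy=0:(np.array(p,float)-[cx,cy])/3+[ox,oy]
S={"bucket":(.146,f([(21,22),(86,18),(89,104),(24,110)],145,120),f([(195,12),(312,28),(307,60),(188,45)],270,125)),
"stand":(.088,f([(313,92),(376,126),(322,187),(258,155)],145,120),f([(50,237),(110,195),(198,270)],270,125)),
"pan":(.063,f([(457,93),(608,91),(636,220),(475,222)],310,145,399),f([(540,18),(740,86),(660,298),(435,213)],160,265,399)),
"handle top":(.139,f([(316,93),(331,98)],145,120),f([(111,198),(122,191),(150,205),(137,214)],270,125)),
"flange":(.093,f([(320,126),(342,136),(317,158),(293,144)],145,120),f([(88,246),(155,255),(130,271)],270,125)),
"bal":(.054,f([(442,51),(606,50),(647,230),(460,235)],310,145,399),[])}
for k,(z,a,b) in S.items():
    print(k,z)
    for n,p in (("scene",a),("side",b)):
        if len(p):
            q=onz(n,p,z);d=np.diff(np.vstack([q,q[:1]]),axis=0)
            print(n,q.round(3).tolist(),"c",q.mean(0).round(3),"len",np.hypot(*d.T).round(3),"ang",np.degrees(np.arctan2(d[:,1],d[:,0])).round(0))
E
```

```text
bucket 0.146
scene [[0.445, -0.308], [0.428, -0.251], [0.526, -0.219], [0.544, -0.273]] c [ 0.486 -0.263] len [0.059 0.103 0.056 0.105] ang [ 106.   18.  -72. -161.]
side [[0.539, -0.271], [0.445, -0.305], [0.432, -0.257], [0.523, -0.221]] c [ 0.485 -0.264] len [0.1   0.049 0.098 0.052] ang [-160.  105.   22.  -73.]
stand 0.088
scene [[0.425, -0.039], [0.453, 0.026], [0.532, -0.009], [0.508, -0.073]] c [ 0.479 -0.024] len [0.071 0.086 0.068 0.09 ] ang [  66.  -24. -111.  158.]
side [[0.533, -0.01], [0.516, -0.078], [0.425, -0.041]] c [ 0.491 -0.043] len [0.07  0.098 0.113] ang [-104.  158.   16.]
pan 0.063
scene [[0.449, 0.193], [0.419, 0.33], [0.557, 0.36], [0.587, 0.222]] c [0.503 0.276] len [0.141 0.141 0.141 0.141] ang [ 102.   12.  -78. -168.]
side [[0.584, 0.22], [0.447, 0.19], [0.417, 0.325], [0.552, 0.357]] c [0.5   0.273] len [0.14  0.138 0.138 0.141] ang [-168.  102.   14.  -77.]
handle top 0.139
scene [[0.468, -0.028], [0.471, -0.014]] c [ 0.469 -0.021] len [0.014 0.014] ang [  78. -102.]
side [[0.494, -0.023], [0.491, -0.034], [0.468, -0.032], [0.471, -0.019]] c [ 0.481 -0.027] len [0.012 0.024 0.014 0.023] ang [-106.  175.   75.  -11.]
flange 0.093
scene [[0.468, -0.024], [0.475, -0.002], [0.504, -0.019], [0.493, -0.044]] c [ 0.485 -0.022] len [0.023 0.034 0.027 0.032] ang [  71.  -31. -115.  142.]
side [[0.502, -0.013], [0.457, -0.033], [0.465, -0.008]] c [ 0.475 -0.018] len [0.05  0.026 0.038] ang [-157.   72.   -8.]
bal 0.054
scene [[0.395, 0.174], [0.362, 0.328], [0.56, 0.371], [0.597, 0.211]] c [0.478 0.271] len [0.157 0.202 0.164 0.206] ang [ 102.   12.  -77. -170.]
```

```bash
cat >> h.py <<'E'
def plan(pos,ytool=None,s=None):
    "units for a shift in present tool axes, then a turn to tool-down with tool y at ytool deg"
    s=s or arm.state();R=Ro.from_rotvec(s["tcp_rot"])
    d=R.inv().apply(np.array(pos)-s["tool_pos"])/.05
    print("t",round(s["t"],2),"pos",np.round(s["tool_pos"],4),"yang",round(np.degrees(np.arctan2(*R.as_matrix()[1::-1,1])),2),"F",np.round(s["force"],2),"w",round(s["gripper_width"],3),"gf",np.round(s["grasp_force"],1))
    print("shift",d.round(3))
    if ytool is not None:
        a=np.radians(ytool);y=np.array([np.cos(a),np.sin(a),0]);z=np.array([0,0,-1.])
        T=Ro.from_matrix(np.c_[np.cross(y,z),y,z]);print("turn",(np.degrees((R.inv()*T).as_rotvec())/5).round(3))
E
python3 -c "
from h import *
plan([.486,-.263,.26],-71.5)"
```

```text
t 0.1 pos [ 0.2557 -0.5695  0.2441] yang -65.83 F [ 1.37  0.04 -0.67] w 1.002 gf 0.0
shift [ 6.713 -3.708 -0.308]
turn [-0.025 -0.002  1.133]
```

Emit:
move_arm(moves=[[0.8, -0.45, -0.05, 0, 0, 0], [0.85, -0.47, -0.05, 0, 0, 0], [0.85, -0.47, -0.05, 0, 0, 0], [0.85, -0.47, -0.05, 0, 0, 0], [0.85, -0.47, -0.05, 0, 0, 0], [0.85, -0.47, -0.05, 0, 0, 0], [0.85, -0.47, 0, 0, 0, 0], [0.81, -0.44, 0, 0, 0, 1]])

```text
t: 0.9
tool_pos: [0.4868, -0.2615, 0.26]
tcp_rot: [-3.098, -0.52, 0.0]
force: [0.2, -0.8, 0.2]
gripper_width: 1.001
grasp_force: 0.0
```

```bash
python3 - <<'E'
from h import *
plan([.486,-.263,.26],-71.5)
im=arm.capture("wrist");cv2.imwrite("pics/w1.png",im)
s=arm.state();np.savez("w1.npz",p=s["tool_pos"],r=s["tcp_rot"])
plan([.479,-.024,.24],-114)
E
```

```text
t 0.9 pos [ 0.4868 -0.2615  0.26  ] yang -70.94 F [ 0.2  -0.8   0.17] w 1.001 gf 0.0
shift [-0.024  0.023  0.   ]
turn [-0.004  0.001  0.111]
t 0.95 pos [ 0.4904 -0.2558  0.26  ] yang -70.92 F [0.31 3.36 0.45] w 1.001 gf 0.0
shift [ 1.298 -4.453  0.428]
turn [-0.074 -0.04   8.617]
```

View pics/w1.png

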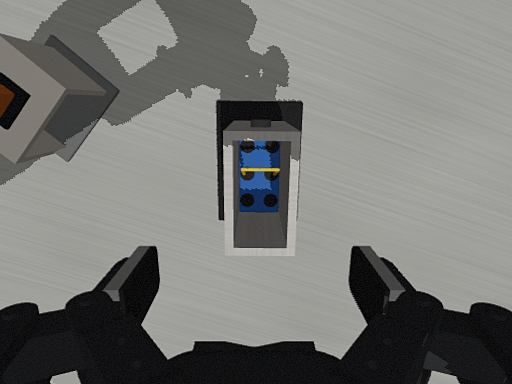

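The wrist view looks into the bucket. The rim spans (224,132)–(302,132) down to (225–297,255), the blue insert lies inside, and the yellow crown runs from (243,170) to (280,170). I'll measure numerically from an enlarged crop.

```bash
python3 - <<'E'
from h import *
im=cv2.imread("pics/w1.png");hsv=cv2.cvtColor(im,cv2.COLOR_BGR2HSV)
y=cv2.inRange(hsv,(20,120,80),(38,255,255));ys,xs=np.nonzero(y)
print("yellow",len(xs),xs.min(),xs.max(),ys.min(),ys.max())
for r in range(ys.min(),ys.max()+1): q=xs[ys==r];print(r,q.min(),q.max(),len(q),end="; ")
b=cv2.inRange(hsv,(100,120,40),(130,255,255));n,l,st,c=cv2.connectedComponentsWithStats(b);print("\nblue",[(s.tolist()) for s in st[1:] if s[4]>50])
d=(im.max(2)<45).astype(np.uint8);d[:, :232]=0;d[:,292:]=0;d[:138]=0;d[250:]=0
n,l,st,c=cv2.connectedComponentsWithStats(d);print("holes",[(s.tolist(),k.round(1).tolist()) for s,k in zip(st[1:],c[1:]) if s[4]>20])
cv2.imwrite("pics/w1z.png",cv2.resize(im[90:270,205:320],None,fx=3.3,fy=3.3,interpolation=cv2.INTER_CUBIC))
E
```

```text
yellow 166 241 279 167 174
167 242 242 1; 168 241 279 39; 169 241 279 39; 170 241 279 39; 171 241 278 27; 172 242 277 7; 173 242 276 7; 174 242 275 7; 
blue [[239, 141, 41, 71, 1933]]
holes [([240, 141, 14, 12, 125], [247.0, 146.2]), ([265, 141, 14, 12, 135], [271.9, 146.2]), ([241, 172, 13, 8, 74], [247.7, 175.4]), ([265, 172, 13, 9, 79], [270.7, 175.7]), ([240, 194, 14, 13, 141], [246.9, 199.8]), ([264, 194, 14, 13, 142], [270.1, 200.0])]
```

View pics/w1z.png

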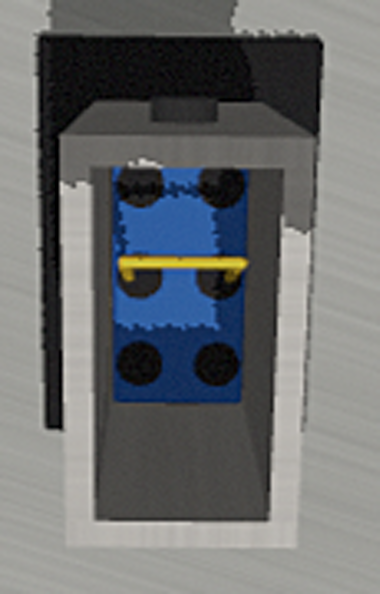

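```bash
python3 - <<'E'
from h import *
d=np.load("w1.npz");c=arm.calibration("wrist");T=c["tool_from_camera"]
p=np.array([.4868,-.2615,.26]);R=Ro.from_rotvec([-3.098,-.52,0]).as_matrix()
def pix(P):
    q=(np.array(P)-p)@R;q=(q-T[:3,3])@T[:3,:3];return q[:,:2]/q[:,2:]*c["mtx"][0,0]+c["mtx"][:2,2]
g=lambda a:np.array(a)/3.3+[205,90]
rim=g([(315,137),(58,135),(68,547),(298,548),(283,170),(92,167),(95,521),(270,521)])
# image up=+x bucket(yaw18.5); image right = tool y (-71.5) = -y bucket
X=np.array([[51,-29],[51,29],[-51,29],[-51,-29],[44,-22],[44,22],[-44,22],[-44,-22]])/1000
holes=np.array([[247,146.2],[271.9,146.2],[247.3,175.0],[270.7,175.2],[246.9,199.8],[270.1,200]])
HS=np.array([[1,1],[1,-1],[0,1],[0,-1],[-1,1],[-1,-1]])
def f(v,full=False):
    x,y,a,h,l,ha,hb,z0=v;Rz=Ro.from_euler('z',a).as_matrix()
    W=lambda q:np.array(q)@Rz.T+[x,y,z0]
    r=[(pix(W(np.c_[X,np.full(8,.146)]))-rim).ravel()]
    e=pix(W(np.c_[HS*[ha,hb],np.full(6,h+.04)]))-holes;e[2:4]*=.4;e[:2]*=.7;r.append(e.ravel())
    e=pix(W([[-.043,0,h+.04]]));r.append([e[0,1]-211.5])
    k=pix(W([[.045*np.sin(l),s*.01775,h+.04+.045*np.cos(l)] for s in(1,-1)]));r.append((k-[[241,169.5],[279.5,169.5]]).ravel())
    r.append([z0/.002])
    return np.concatenate(r)
for l0 in(-.3,.3):
    s=least_squares(f,[.486,-.263,.32,.02,l0,.03,.012,0]);print(s.x.round(4),s.cost.round(2),"yaw",np.degrees(s.x[2]).round(2),"crown dx",45*np.sin(s.x[4]))
print(f(s.x).round(1))
E
```

```text
[ 0.4871 -0.2684  0.3275  0.0194  0.2967  0.0289  0.0125  0.0011] 1.84 yaw 18.77 crown dx 13.15586605062274
[ 0.4871 -0.2684  0.3275  0.0194  0.2967  0.0289  0.0125  0.0011] 1.84 yaw 18.77 crown dx 13.15586614284678
[ 0.1  0.4  0.4  0.5 -0.1 -0.4 -0.4 -0.3  0.1 -0.3 -0.4  0.3  0.  -0.1
  0.   0.1  0.1 -0.3 -0.2 -0.2 -0.  -0.6  0.2 -0.7  0.3 -0.1  0.4 -0.2
  0.7 -0.4 -0.1  0.1  0.1  0.6]
```

Fit is good: the crown is about 13 mm toward bucket +x, the insert's underside is 19 mm above the bucket's, and bucket yaw is 18.8°. Next, go over the stand.

Emit:
move_arm(moves=[[0.2, -0.65, 0.1, 0, 0, 0], [0.25, -0.8, 0.14, 0, 0, 0], [0.25, -0.8, 0.14, 0, 0, 0], [0.25, -0.8, 0.14, 0, 0, 0], [0.25, -0.8, 0.14, 0, 0, 0], [0.22, -0.7, 0.14, 0, 0, 0.6], [0, 0, 0, 0, 0, 1], [0, 0, 0, 0, 0, 1]])

```text
t: 1.75
tool_pos: [0.4775, -0.0241, 0.2194]
tcp_rot: [-3.137, -0.168, 0.003]
force: [-0.0, -0.1, -0.1]
gripper_width: 0.999
grasp_force: 0.0
```

Emit:
move_arm(moves=[[0, 0, 0, 0, 0, 1], [0, 0, 0, 0, 0, 1], [0, 0, 0, 0, 0, 1], [0, 0, 0, 0, 0, 1], [0, 0, 0, 0, 0, 1], [0, 0, 0, 0, 0, 1], [0, 0, 0, 0, 0, 0], [0, 0, 0, 0, 0, 0]])

```text
t: 2.55
tool_pos: [0.4781, -0.0255, 0.22]
tcp_rot: [3.074, -0.646, -0.001]
force: [-0.7, -0.5, -0.3]
gripper_width: 1.0
grasp_force: 0.0
```

```bash
python3 - <<'E'
from h import *
s=arm.state();np.savez("w2.npz",p=s["tool_pos"],r=s["tcp_rot"])
im=arm.capture("wrist");cv2.imwrite("pics/w2.png",im)
plan([.479,-.024,.22],-114,s)
plan([.479,-.024,.22],-114)
E
```

```text
t 2.55 pos [ 0.4781 -0.0255  0.22  ] yang -113.72 F [-0.75 -0.51 -0.27] w 1.0 gf 0.0
shift [ 0.004 -0.035 -0.001]
turn [0.002 0.007 0.055]
t 2.6 pos [ 0.4782 -0.0255  0.22  ] yang -113.74 F [-1.04 -0.13 -0.14] w 1.0 gf 0.0
shift [ 0.003 -0.034  0.001]
turn [0.002 0.006 0.052]
```

View pics/w2.png

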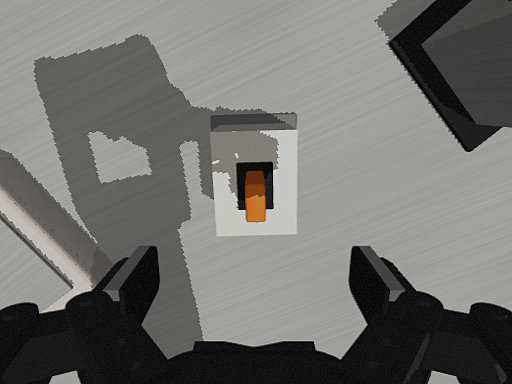

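The stand's plate corners are at (210,130), (297,129), (296,234) and (217,236). The handle's top face spans (246,195)–(266,222).

```bash
cat >> h.py <<'E'
def wz(uv,z,p,r):
    c=arm.calibration("wrist");T=c["tool_from_camera"];R=Ro.from_rotvec(r).as_matrix()
    C=p+R@T[:3,3];d=np.c_[np.array(uv,float),np.ones(len(uv))]@np.linalg.inv(c["mtx"]).T@T[:3,:3].T@R.T
    return (C+d*((z-C[2])/d[:,2])[:,None])[:,:2]
E
python3 - <<'E'
from h import *
d=np.load("w2.npz")
for z,q in((.088,[(210.5,130),(297.5,129),(296.5,234.5),(216.5,236)]),(.139,[(246,195),(266.5,195),(266.5,222),(246.5,222)])):
    w=wz(q,z,d["p"],d["r"]);e=np.diff(np.vstack([w,w[:1]]),axis=0);print(w.mean(0).round(4),np.hypot(*e.T).round(4),np.degrees(np.arctan2(e[:,1],e[:,0])).round(1))
plan([.4795,-.0255,.114],-114)
E
```

```text
[ 0.4807 -0.0283] [0.07   0.0917 0.0707 0.0923] [-113.   157.9   67.4  -22.5]
[ 0.4769 -0.0272] [0.0141 0.0198 0.0141 0.0198] [-113.7  156.9   66.3  -23.1]
t 2.6 pos [ 0.4782 -0.0255  0.22  ] yang -113.74 F [-1.04 -0.13 -0.14] w 1.0 gf 0.0
shift [ 0.025 -0.011  2.121]
turn [0.002 0.006 0.052]
```

Emit:
move_arm(moves=[[0.05, 0.02, 0.3, 0, 0, 0], [0, 0, 0.5, 0, 0, 0], [0, 0, 0.5, 0, 0, 0], [0, 0, 0.4, 0, 0, 0], [0, 0, 0.3, 0, 0, 0], [0, 0, 0.12, 0, 0, 0], [0, 0, 0, 0, 0, 0]])

```text
t: 3.3
tool_pos: [0.4795, -0.0272, 0.1134]
tcp_rot: [3.074, -0.648, -0.004]
force: [-0.4, 0.2, 0.1]
gripper_width: 1.004
grasp_force: 0.0
```

Emit:
move_arm(moves=[[0, 0, 0, 0, 0, 0], [0, 0, 0, 0, 0, 0], [0, 0, 0, 0, 0, 0], [0, 0, 0, 0, 0, 0], [0, 0, 0, 0, 0, 0], [0, 0, 0, 0, 0, 0], [0, 0, 0, 0, 0, 0], [0, 0, 0, 0, 0, 0]], jaw=0, grip_force=60)

```text
t: 4.1
tool_pos: [0.4808, -0.0274, 0.1148]
tcp_rot: [-3.074, 0.649, -0.002]
force: [-0.3, -0.7, 2.9]
gripper_width: 0.159
grasp_force: 58.7
```

Emit:
move_arm(moves=[[0, 0, -0.15, 0, 0, 0], [0, 0, -0.3, 0, 0, 0], [0, 0, -0.5, 0, 0, 0], [0, 0, -0.5, 0, 0, 0], [0, 0, -0.5, 0, 0, 0], [0, 0, -0.5, 0, 0, 0], [0, 0, -0.35, 0, 0, 0], [0, 0, 0, 0, 0, 0]])

```text
t: 4.9
tool_pos: [0.4819, -0.0277, 0.2573]
tcp_rot: [-3.074, 0.649, -0.009]
force: [-0.5, -0.0, -0.6]
gripper_width: 0.156
grasp_force: 58.4
```

```bash
python3 - <<'E'
from h import *
s=arm.state();F=[s["force"]]
im=arm.capture("wrist");im2=arm.capture("side");F.append(arm.state()["force"]);im3=arm.capture("scene");F.append(arm.state()["force"])
z=lambda i,x,y,w,h,k:cv2.resize(i[y:y+h,x:x+w],(w*k,h*k),interpolation=cv2.INTER_CUBIC)
c1=proj("side",[[.48,-.027,.2]])[0].astype(int);c2=proj("scene",[[.48,-.027,.2]])[0].astype(int);print(c1,c2)
cv2.imwrite("pics/h.png",np.hstack([z(im2,c1[0]-66,c1[1]-60,133,133,3),z(im3,c2[0]-66,c2[1]-60,133,133,3)]));cv2.imwrite("pics/w3.png",im)
print(np.round(F,2));plan([.486,-.263,.25],-71.2)
E
```

```text
[317 170] [249 139]
[[-0.49 -0.01 -0.56]
 [ 0.43  0.29 -0.97]
 [ 0.3   0.2  -1.13]]
t 5.05 pos [ 0.4793 -0.0272  0.2529] yang -113.83 F [ 0.3   0.2  -1.13] w 0.157 gf 58.4
shift [2.028 4.261 0.055]
turn [-5.000e-03  2.800e-02 -8.526e+00]
```

View pics/h.png

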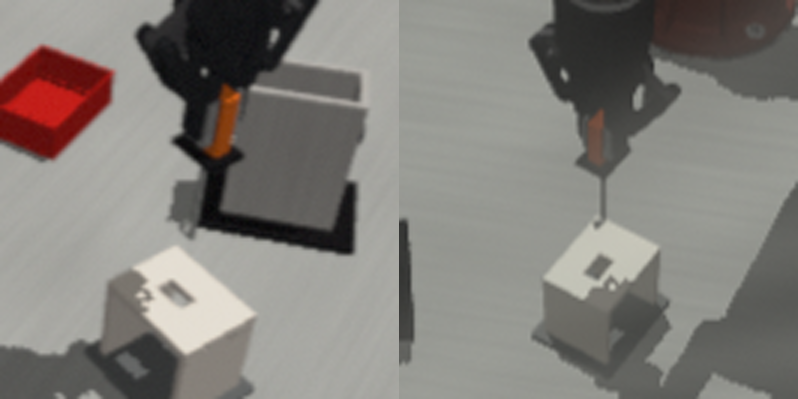

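Tool x is the hook's x, and the stand's slot offset agrees with yaw −23°. Next: rise, travel and turn over the bucket.

Emit:
move_arm(moves=[[0, 0, -0.35, 0, 0, 0], [0.09, 0.2, -0.3, 0, 0, 0], [0.25, 0.6, 0, 0, 0, 0], [0.34, 0.8, 0, 0, 0, 0], [0.34, 0.8, 0, 0, 0, 0], [0.34, 0.8, 0, 0, 0, 0], [0.31, 0.75, 0, 0, 0, 0], [0.22, 0.52, 0, 0, 0, -0.55]])

```text
t: 5.85
tool_pos: [0.4754, -0.2733, 0.2861]
tcp_rot: [3.088, -0.576, -0.002]
force: [-0.7, 0.8, -1.4]
gripper_width: 0.157
grasp_force: 58.6
```

Emit:
move_arm(moves=[[0, 0, 0, 0, 0, -1], [0, 0, 0, 0, 0, -1], [0, 0, 0, 0, 0, -1], [0, 0, 0, 0, 0, -1], [0, 0, 0, 0, 0, -1], [0, 0, 0, 0, 0, -1], [0, 0, 0, 0, 0, -1], [0, 0, 0, 0, 0, -1]])

```text
t: 6.65
tool_pos: [0.4758, -0.2706, 0.286]
tcp_rot: [-3.097, -0.521, 0.002]
force: [0.1, -0.1, 0.1]
gripper_width: 0.153
grasp_force: 58.5
```

Emit:
move_arm(moves=[[0, 0, 0, 0, 0, 0], [0, 0, 0, 0, 0, 0], [0, 0, 0, 0, 0, 0]])

```text
t: 6.95
tool_pos: [0.4762, -0.2702, 0.2865]
tcp_rot: [-3.099, -0.514, 0.001]
force: [0.1, 0.0, -0.9]
gripper_width: 0.161
grasp_force: 58.5
```

```bash
python3 - <<'E'
from h import *
s=arm.state();np.savez("w4.npz",p=s["tool_pos"],r=s["tcp_rot"])
im=arm.capture("wrist");cv2.imwrite("pics/w4.png",im);cv2.imwrite("pics/w4z.png",cv2.resize(im[90:340,150:360],None,fx=2.4,fy=2.4,interpolation=cv2.INTER_CUBIC))
plan([.4753,-.2699,.285],-71.2,s)
plan([.4753,-.2699,.285],-71.2)
E
```

```text
t 6.95 pos [ 0.4762 -0.2702  0.2865] yang -71.17 F [ 0.06  0.03 -0.94] w 0.161 gf 58.5
shift [-0.015 -0.012  0.03 ]
turn [-0.005  0.005  0.007]
t 7.0 pos [ 0.4763 -0.2702  0.2866] yang -71.15 F [-0.54  0.28 -0.19] w 0.159 gf 58.5
shift [-0.017 -0.011  0.033]
turn [-0.003  0.002  0.011]
```

View pics/w4z.png

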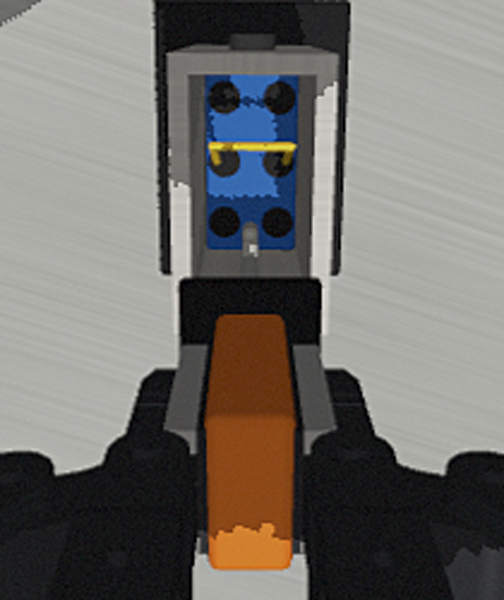

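The still view shows the hook tip at full-image pixel (254,190), centred on the crown, which lies at row ~151. I'll check both against the model.

```bash
python3 - <<'E'
from h import *
d=np.load("w4.npz");p,r=d["p"],d["r"];R=Ro.from_rotvec(r).as_matrix()
c=arm.calibration("wrist");T=c["tool_from_camera"]
im=cv2.imread("pics/w4.png");y=cv2.inRange(cv2.cvtColor(im,cv2.COLOR_BGR2HSV),(20,120,80),(38,255,255));y[200:]=0;ys,xs=np.nonzero(y);rows=[(k,(ys==k).sum()) for k in range(ys.min(),ys.max()+1)];print(xs.min(),xs.max(),rows)
v=np.average([k for k,n in rows if n>20],weights=[n for k,n in rows if n>20])
B=np.array([np.cos(.328),np.sin(.328)])
w=wz([((xs.min()+xs.max()+1)/2,v)],.1025,p,r)[0];print("crown world",w.round(4),"tool xy mm",((np.r_[w,.1025]-p)@R*1000).round(1))
rim=wz(np.array([(168,53),(335,53),(189,75),(317,75)])/2.4+[150,90],.146,p,r);print("rim",rim.round(4),"ctr from outer",(rim[:2].mean(0)-.051*B).round(4),"inner",(rim[2:].mean(0)-.044*B).round(4))
# predicted px of tip top, tip bottom front (tool coords, hook origin at tool z -.004)
for q in([.010,0,.0955],[.0125,0,.0955],[.0125,0,.1065]):
    k=(np.array(q)-T[:3,3])@T[:3,:3];print(q,(k[:2]/k[2]*c["mtx"][0,0]+c["mtx"][:2,2]).round(1))
E
```

```text
237 272 [(149, np.int64(12)), (150, np.int64(36)), (151, np.int64(36)), (152, np.int64(31)), (153, np.int64(6)), (154, np.int64(6)), (155, np.int64(7)), (156, np.int64(7)), (157, np.int64(5)), (158, np.int64(4))]
crown world [ 0.4995 -0.2645] tool xy mm [ 24.    2.2 184. ]
rim [[ 0.5265 -0.2248]
 [ 0.5449 -0.2787]
 [ 0.5218 -0.2338]
 [ 0.536  -0.2754]] ctr from outer [ 0.4874 -0.2682] inner [ 0.4873 -0.2688]
[0.01, 0, 0.0955] [252.4 188.1]
[0.0125, 0, 0.0955] [252.4 184.8]
[0.0125, 0, 0.1065] [252.5 181.2]
```

Emit:
move_arm(moves=[[0, 0.04, 0.15, 0, 0, 0], [0, 0, 0.3, 0, 0, 0], [0, 0, 0.4, 0, 0, 0], [0, 0, 0.4, 0, 0, 0], [0, 0, 0.3, 0, 0, 0], [0, 0, 0.25, 0, 0, 0], [0, 0, 0.19, 0, 0, 0], [0, 0, 0, 0, 0, 0]])

```text
t: 7.8
tool_pos: [0.4762, -0.2712, 0.1855]
tcp_rot: [-3.097, -0.516, 0.003]
force: [0.5, -1.0, -0.5]
gripper_width: 0.154
grasp_force: 58.6
```

Emit:
move_arm(moves=[[0.06, 0, 0, 0, 0, 0], [0.08, 0, 0, 0, 0, 0], [0.08, 0, 0, 0, 0, 0], [0.06, 0, 0, 0, 0, 0], [0, 0, 0, 0, 0, 0], [0, 0, 0, 0, 0, 0]])

```text
t: 8.4
tool_pos: [0.4905, -0.2673, 0.1875]
tcp_rot: [3.099, 0.517, 0.0]
force: [0.4, -0.2, -0.5]
gripper_width: 0.156
grasp_force: 58.6
```

```bash
python3 - <<'E'
from h import *
F=[]
for i in range(3):
    arm.capture("wrist");F.append(arm.state()["force"])
im=arm.capture("wrist");cv2.imwrite("pics/w5z.png",cv2.resize(im[100:260,180:330],None,fx=3.5,fy=3.5,interpolation=cv2.INTER_CUBIC))
print(np.round(F,2));plan([.4753,-.2699,.187],-71.2)
E
```

```text
[[ 0.74 -0.13 -1.13]
 [ 0.04  1.06 -1.36]
 [-0.39 -0.5  -0.76]]
t 8.6 pos [ 0.4902 -0.2673  0.1873] yang -71.09 F [-0.84  0.17 -0.46] w 0.151 gf 58.6
shift [-0.298 -0.048  0.005]
turn [-0.001  0.001  0.022]
```

View pics/w5z.png

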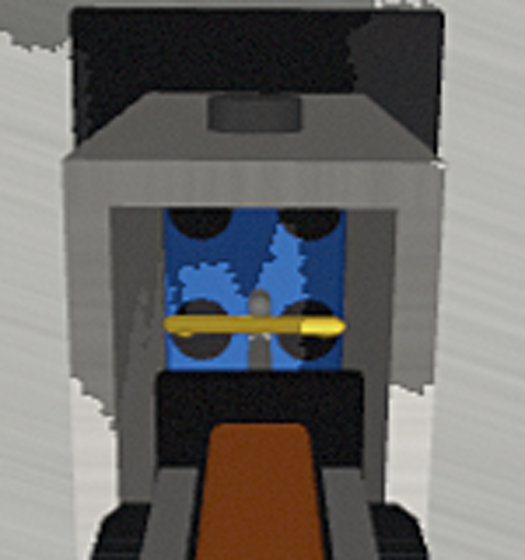

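The tip, at crop (259,300), already shows beyond the crown at crop row 325. I'll compute the remaining shift.

```bash
python3 - <<'E'
from h import *
s=arm.state();p,r=s["tool_pos"],s["tcp_rot"];R=Ro.from_rotvec(r).as_matrix()
for z in(.1,.1025,.105):
    w=wz([(180+255/3.5,100+325/3.5)],z,p,r)[0];print("crown tool mm",((np.r_[w,z]-p)@R*1000).round(1))
c=arm.calibration("wrist");T=c["tool_from_camera"]
k=(np.array([.010,0,.0955])-T[:3,3])@T[:3,:3];k=(k[:2]/k[2]*c["mtx"][0,0]+c["mtx"][:2,2]);print("tip pred crop",(k-[180,100])*3.5)
E
```

```text
crown tool mm [ 8.7  0.3 87.3]
crown tool mm [ 9.4  0.3 84.8]
crown tool mm [10.1  0.3 82.3]
tip pred crop [253.51149418 308.29579911]
```

Emit:
move_arm(moves=[[0.03, 0, 0, 0, 0, 0], [0.03, 0, 0, 0, 0, 0], [0, 0, 0, 0, 0, 0], [0, 0, 0, 0, 0, 0]])

```text
t: 9.0
tool_pos: [0.4932, -0.2663, 0.1873]
tcp_rot: [-3.099, -0.516, 0.0]
force: [-0.3, 1.2, -0.7]
gripper_width: 0.16
grasp_force: 58.6
```

Emit:
move_arm(moves=[[0.02, 0, 0, 0, 0, 0], [0, 0, 0, 0, 0, 0], [0, 0, 0, 0, 0, 0]])

```text
t: 9.3
tool_pos: [0.4941, -0.266, 0.1873]
tcp_rot: [-3.099, -0.516, 0.0]
force: [-0.1, -0.3, 0.1]
gripper_width: 0.159
grasp_force: 58.6
```

```bash
cat >> h.py <<'E'
def feel(n=4):
    F=[]
    for i in range(n): arm.capture("wrist");F.append(arm.state()["force"])
    s=arm.state();R=Ro.from_rotvec(s["tcp_rot"])
    print("t",s["t"],"mean F in tool axes",R.inv().apply(np.mean(F,0)).round(2),"sd",np.std(F,0).round(2),"pos",np.round(s["tool_pos"],4))
E
python3 -c "
from h import *
feel(6)"
```

```text
t 9.6 mean F in tool axes [-0.04 -0.16  0.41] sd [0.15 0.48 0.41] pos [ 0.4941 -0.2661  0.1873]
```

Emit:
move_arm(moves=[[0.02, 0, 0, 0, 0, 0], [0, 0, 0, 0, 0, 0], [0, 0, 0, 0, 0, 0]])

```text
t: 9.9
tool_pos: [0.4951, -0.2657, 0.1873]
tcp_rot: [-3.099, -0.516, 0.0]
force: [0.1, 0.9, -0.9]
gripper_width: 0.157
grasp_force: 58.6
```

```bash
python3 -c "
from h import *
feel(6)"
```

```text
t 10.2 mean F in tool axes [-0.08 -0.08  1.01] sd [0.27 0.46 0.56] pos [ 0.495  -0.2657  0.1873]
```

Emit:
move_arm(moves=[[0, 0, -0.05, 0, 0, 0], [0, 0, -0.06, 0, 0, 0], [0, 0, -0.05, 0, 0, 0], [0, 0, -0.04, 0, 0, 0], [0, 0, -0.04, 0, 0, 0], [0, 0, 0, 0, 0, 0], [0, 0, 0, 0, 0, 0]])

```text
t: 10.9
tool_pos: [0.4951, -0.2657, 0.1994]
tcp_rot: [3.099, 0.516, 0.0]
force: [0.1, 0.2, -1.5]
gripper_width: 0.154
grasp_force: 58.6
```

```bash
python3 -c "
from h import *
feel(6)"
```

```text
t 11.2 mean F in tool axes [-0.04  0.03  0.71] sd [0.4  0.5  0.07] pos [ 0.495  -0.2656  0.1991]
```

Emit:
move_arm(moves=[[0, 0, -0.03, 0, 0, 0], [0, 0, -0.03, 0, 0, 0], [0, 0, -0.02, 0, 0, 0], [0, 0, 0, 0, 0, 0], [0, 0, 0, 0, 0, 0]])

```text
t: 11.7
tool_pos: [0.4951, -0.2658, 0.2034]
tcp_rot: [3.099, 0.516, 0.0]
force: [0.5, -0.1, -0.8]
gripper_width: 0.157
grasp_force: 58.6
```

```bash
python3 -c "
from h import *
feel(6)"
```

```text
t 12.0 mean F in tool axes [-0.3  -0.2   0.87] sd [0.25 0.52 0.31] pos [ 0.495  -0.2657  0.2032]
```

Emit:
move_arm(moves=[[0, 0, -0.03, 0, 0, 0], [0, 0, -0.03, 0, 0, 0], [0, 0, 0, 0, 0, 0], [0, 0, 0, 0, 0, 0]])

```text
t: 12.4
tool_pos: [0.4945, -0.2654, 0.2056]
tcp_rot: [-3.098, -0.516, 0.002]
force: [0.2, 0.6, -4.6]
gripper_width: 0.156
grasp_force: 58.4
```

```bash
python3 -c "
from h import *
feel(6)"
```

```text
t 12.7 mean F in tool axes [-0.54  0.06  4.56] sd [0.28 0.55 0.53] pos [ 0.4948 -0.2656  0.206 ]
```

Emit:
move_arm(moves=[[0, 0, -0.02, 0, 0, 0], [0, 0, -0.03, 0, 0, 0], [0, 0, -0.03, 0, 0, 0], [0, 0, -0.02, 0, 0, 0], [0, 0, 0, 0, 0, 0]])

```text
t: 13.2
tool_pos: [0.4952, -0.2659, 0.2117]
tcp_rot: [3.098, 0.516, 0.001]
force: [-0.5, -0.6, -3.9]
gripper_width: 0.158
grasp_force: 58.4
```

```bash
python3 -c "
from h import *
feel(6)"
```

```text
t 13.5 mean F in tool axes [-0.54 -0.23  4.46] sd [0.33 0.56 0.28] pos [ 0.495  -0.2657  0.2113]
```

Emit:
move_arm(moves=[[0, 0, -0.03, 0, 0, 0], [0, 0, -0.05, 0, 0, 0], [0, 0, -0.06, 0, 0, 0], [0, 0, -0.06, 0, 0, 0], [0, 0, -0.06, 0, 0, 0], [0, 0, -0.06, 0, 0, 0], [0, 0, -0.06, 0, 0, 0], [0, 0, -0.06, 0, 0, 0]])

```text
t: 14.3
tool_pos: [0.4951, -0.2657, 0.2336]
tcp_rot: [3.099, 0.516, 0.0]
force: [-0.9, -0.2, -4.8]
gripper_width: 0.161
grasp_force: 58.4
```

Emit:
move_arm(moves=[[0, 0, -0.06, 0, 0, 0], [0, 0, -0.06, 0, 0, 0], [0, 0, -0.06, 0, 0, 0], [0, 0, -0.06, 0, 0, 0], [0, 0, -0.06, 0, 0, 0], [0, 0, -0.06, 0, 0, 0], [0, 0, -0.06, 0, 0, 0], [0, 0, -0.06, 0, 0, 0]])

```text
t: 15.1
tool_pos: [0.495, -0.2657, 0.2575]
tcp_rot: [-3.099, -0.516, 0.0]
force: [-0.3, -0.1, -5.2]
gripper_width: 0.159
grasp_force: 58.4
```

Emit:
move_arm(moves=[[0, 0, -0.06, 0, 0, 0], [0, 0, -0.06, 0, 0, 0], [0, 0, -0.06, 0, 0, 0], [0, 0, -0.06, 0, 0, 0], [0, 0, -0.05, 0, 0, 0], [0, 0, -0.04, 0, 0, 0], [0, 0, 0, 0, 0, 0]])

```text
t: 15.8
tool_pos: [0.4952, -0.2659, 0.2743]
tcp_rot: [3.098, 0.516, 0.001]
force: [0.4, 0.5, -4.6]
gripper_width: 0.155
grasp_force: 58.4
```

```bash
python3 -c "
from h import *
feel(5)
im=arm.capture('wrist');cv2.imwrite('pics/w6.png',im[60:300,120:390])"
```

```text
t 16.05 mean F in tool axes [-0.09 -0.61  4.32] sd [0.38 0.39 0.44] pos [ 0.495  -0.2657  0.2737]
```

View pics/w6.png

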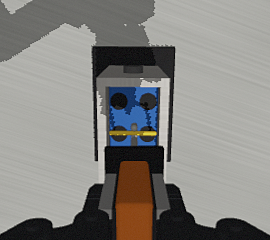

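The insert is rising in the bucket with its loop on the hook (crown at crop row 133, tip just ahead of it), at a steady 3.5 N load. I'll keep lifting, and near the rim shift toward −x so the insert can tilt freely.

Emit:
move_arm(moves=[[0, 0, -0.05, 0, 0, 0], [0, 0, -0.09, 0, 0, 0], [0, 0, -0.12, 0, 0, 0], [0, 0, -0.12, 0, 0, 0], [0, 0, -0.12, 0, 0, 0], [0, 0, -0.1, 0, 0, 0], [0, 0, -0.08, 0, 0, 0], [0, 0, -0.05, 0, 0, 0]])

```text
t: 16.9
tool_pos: [0.4952, -0.2658, 0.311]
tcp_rot: [3.098, 0.516, 0.001]
force: [0.6, 1.0, -4.6]
gripper_width: 0.155
grasp_force: 58.4
```

Emit:
move_arm(moves=[[-0.01, 0, -0.04, 0, 0, 0], [-0.01, 0, -0.04, 0, 0, 0], [-0.01, 0, -0.04, 0, 0, 0], [-0.01, 0, -0.04, 0, 0, 0], [-0.02, 0, -0.04, 0, 0, 0], [-0.025, 0, -0.04, 0, 0, 0], [0, 0, 0, 0, 0, 0]])

```text
t: 17.6
tool_pos: [0.491, -0.2673, 0.3228]
tcp_rot: [3.098, 0.516, 0.001]
force: [0.0, 0.5, -5.0]
gripper_width: 0.156
grasp_force: 58.4
```

```bash
python3 -c "
from h import *
feel(5)"
```

```text
t 17.85 mean F in tool axes [-0.74  0.    3.87] sd [0.21 0.28 0.55] pos [ 0.491  -0.2671  0.3223]
```

Emit:
move_arm(moves=[[-0.03, 0, -0.03, 0, 0, 0], [-0.03, 0, -0.03, 0, 0, 0], [-0.03, 0, -0.03, 0, 0, 0], [-0.03, 0, -0.03, 0, 0, 0], [-0.02, 0, -0.05, 0, 0, 0], [-0.02, 0, -0.06, 0, 0, 0], [0, 0, -0.08, 0, 0, 0], [0, 0, -0.1, 0, 0, 0]])

```text
t: 18.65
tool_pos: [0.4834, -0.2697, 0.3431]
tcp_rot: [-3.099, -0.516, 0.0]
force: [-0.4, 0.9, -4.4]
gripper_width: 0.156
grasp_force: 58.4
```

Emit:
move_arm(moves=[[0, 0, -0.12, 0, 0, 0], [0, 0, -0.12, 0, 0, 0], [0, 0, -0.12, 0, 0, 0], [0, 0, -0.12, 0, 0, 0], [0, 0, -0.12, 0, 0, 0], [0, 0, -0.06, 0, 0, 0], [0, 0, 0, 0, 0, 0]])

```text
t: 19.35
tool_pos: [0.4837, -0.2699, 0.3766]
tcp_rot: [3.098, 0.516, 0.001]
force: [0.5, -0.3, -4.8]
gripper_width: 0.154
grasp_force: 58.4
```

```bash
python3 - <<'E'
from h import *
feel(5)
s=arm.state();np.savez("w7.npz",p=s["tool_pos"],r=s["tcp_rot"])
im=arm.capture("wrist");cv2.imwrite("pics/w7.png",im)
hsv=cv2.cvtColor(im,cv2.COLOR_BGR2HSV)
y=cv2.inRange(hsv,(20,120,80),(38,255,255));y[260:]=0;ys,xs=np.nonzero(y)
for k in range(ys.min(),ys.max()+1):
    q=xs[ys==k]
    if len(q):print(k,q.min(),q.max(),len(q),end="; ")
b=cv2.inRange(hsv,(100,120,30),(130,255,255));n,l,st,c=cv2.connectedComponentsWithStats(b);print("\nblue",[s.tolist() for s in st[1:] if s[4]>100])
for nm in("side","scene"):
    im=arm.capture(nm);cv2.imwrite(f"pics/{nm}7.png",im);hsv=cv2.cvtColor(im,cv2.COLOR_BGR2HSV);b=cv2.inRange(hsv,(100,120,30),(130,255,200))
    x,yy=proj(nm,[[.485,-.268,.19]])[0].astype(int);m=np.zeros_like(b);m[yy-45:yy+45,x-60:x+60]=255
    k=max(cv2.findContours(b&m,0,2)[0],key=cv2.contourArea);print(nm,(x,yy),cv2.contourArea(k),cv2.approxPolyDP(k,2.5,True)[:,0].tolist())
plan([.502,.275,.36],-78)
E
```

```text
t 19.6 mean F in tool axes [0.23 0.18 4.76] sd [0.34 0.6  0.73] pos [ 0.4833 -0.2695  0.3753]
182 235 235 1; 183 234 273 7; 184 233 273 8; 185 233 273 8; 186 233 273 6; 187 232 274 8; 188 232 274 8; 189 231 274 9; 190 231 274 7; 191 230 275 46; 192 230 275 46; 193 230 276 47; 194 230 275 46; 195 251 273 10; 
blue [[229, 126, 51, 66, 2248], [231, 195, 20, 12, 210], [257, 195, 20, 12, 198]]
side (np.int64(357), np.int64(121)) 608.0 [[346, 99], [341, 117], [372, 127], [378, 118], [378, 110], [365, 106], [361, 112], [360, 104]]
scene (np.int64(158), np.int64(129)) 88.0 [[160, 109], [151, 114], [155, 119], [150, 123], [154, 121], [155, 125], [150, 128], [154, 128], [158, 120], [164, 120], [159, 118]]
t 19.75 pos [ 0.4834 -0.2696  0.3755] yang -71.08 F [ 0.65  0.75 -4.07] w 0.158 gf 58.4
shift [  3.884 -10.183   0.313]
turn [-0.006  0.005  1.384]
```

The insert hangs about 40 mm clear of the rim. Carry it smoothly to the balance.

Emit:
move_arm(moves=[[0.022, -0.06, 0, 0, 0, 0], [0.051, -0.14, 0, 0, 0, 0], [0.08, -0.22, 0, 0, 0, 0], [0.109, -0.3, 0, 0, 0, 0], [0.131, -0.36, 0, 0, 0, 0], [0.131, -0.36, 0, 0, 0, 0], [0.131, -0.36, 0, 0, 0, 0], [0.131, -0.36, 0, 0, 0, 0]])

```text
t: 20.55
tool_pos: [0.4854, -0.1525, 0.376]
tcp_rot: [-3.098, -0.518, -0.001]
force: [-0.6, -0.8, -4.7]
gripper_width: 0.157
grasp_force: 58.4
```

Emit:
move_arm(moves=[[0.131, -0.36, 0, 0, 0, 0], [0.131, -0.36, 0, 0, 0, 0], [0.131, -0.36, 0, 0, 0, 0], [0.131, -0.36, 0, 0, 0, 0], [0.131, -0.36, 0, 0, 0, 0], [0.131, -0.36, 0, 0, 0, 0], [0.131, -0.36, 0, 0, 0, 0], [0.131, -0.36, 0, 0, 0, 0]])

```text
t: 21.35
tool_pos: [0.4879, 0.0006, 0.376]
tcp_rot: [-3.098, -0.518, -0.001]
force: [0.3, -0.3, -4.3]
gripper_width: 0.154
grasp_force: 58.4
```

Emit:
move_arm(moves=[[0.131, -0.36, 0, 0, 0, 0], [0.131, -0.36, 0, 0, 0, 0], [0.131, -0.36, 0, 0, 0, 0], [0.131, -0.36, 0, 0, 0, 0], [0.131, -0.36, 0, 0, 0, 0], [0.131, -0.36, 0, 0, 0, 0], [0.131, -0.36, 0, 0, 0, 0], [0.131, -0.36, 0, 0, 0, 0]])

```text
t: 22.15
tool_pos: [0.4903, 0.1536, 0.376]
tcp_rot: [-3.098, -0.518, -0.0]
force: [0.2, -1.0, -4.5]
gripper_width: 0.155
grasp_force: 58.4
```

Emit:
move_arm(moves=[[0.131, -0.36, 0, 0, 0, 0], [0.131, -0.36, 0, 0, 0, 0], [0.131, -0.36, 0, 0, 0, 0], [0.131, -0.36, 0, 0, 0, 0], [0.106, -0.29, 0, 0, 0, 0], [0.08, -0.22, 0, 0, 0, 0], [0.058, -0.16, 0, 0, 0, 0], [0.036, -0.1, 0, 0, 0, 0]])

```text
t: 22.95
tool_pos: [0.4934, 0.2699, 0.3758]
tcp_rot: [3.099, 0.517, -0.0]
force: [0.5, -0.8, -5.1]
gripper_width: 0.154
grasp_force: 58.4
```

```bash
python3 - <<'E'
from h import *
plan([.4935,.2692,.30],-71.1)
feel(6)
plan([.4935,.2692,.30],-71.1)
for nm in("side","scene"):
    im=arm.capture(nm);cv2.imwrite(f"pics/{nm}8.png",im);hsv=cv2.cvtColor(im,cv2.COLOR_BGR2HSV);b=cv2.inRange(hsv,(100,120,30),(130,255,255))
    x,yy=proj(nm,[[.5,.27,.20]])[0].astype(int);m=np.zeros_like(b);m[max(yy-60,0):yy+60,x-60:x+60]=255
    k=max(cv2.findContours(b&m,0,2)[0],key=cv2.contourArea);print(nm,(x,yy),cv2.contourArea(k),cv2.approxPolyDP(k,2.5,True)[:,0].tolist())
E
```

```text
t 22.95 pos [0.4934 0.2699 0.3758] yang -71.05 F [ 0.55 -0.83 -5.11] w 0.154 gf 58.4
shift [-0.003  0.013  1.516]
turn [0.002 0.002 0.009]
t 23.25 mean F in tool axes [-0.13  0.11  4.21] sd [0.29 0.45 0.38] pos [0.4937 0.2686 0.3758]
t 23.25 pos [0.4937 0.2686 0.3758] yang -71.13 F [-0.15 -0.93 -4.11] w 0.154 gf 58.4
shift [-0.    -0.014  1.516]
turn [ 0.005  0.002 -0.006]
side (np.int64(222), np.int64(268)) 1502.0 [[204, 240], [194, 271], [245, 288], [255, 257], [251, 256], [246, 262], [242, 259], [245, 254], [233, 250], [228, 256], [224, 253], [226, 247], [220, 246], [222, 258], [228, 264], [222, 270], [215, 251], [217, 244], [210, 250], [206, 247], [209, 242]]
scene (np.int64(366), np.int64(163)) 4.5 [[334, 168], [337, 169]]
```

Emit:
move_arm(moves=[[0, 0, 0.1, 0, 0, 0], [0, 0, 0.25, 0, 0, 0], [0, 0, 0.35, 0, 0, 0], [0, 0, 0.4, 0, 0, 0], [0, 0, 0.4, 0, 0, 0], [0, 0, 0.35, 0, 0, 0], [0, 0, 0.2, 0, 0, 0], [0, 0, 0.1, 0, 0, 0]])

```text
t: 24.15
tool_pos: [0.4927, 0.2688, 0.2661]
tcp_rot: [3.098, 0.516, -0.005]
force: [0.2, 0.1, -4.7]
gripper_width: 0.157
grasp_force: 58.5
```

```bash
cat >> h.py <<'E'
def ins(nm="side",dirn=.33):
    "fit tilt and crown position of the insert to the blue mask"
    im=arm.capture(nm);s=arm.state();T=np.array(s["tool_pos"]);B=np.array([np.cos(dirn),np.sin(dirn),0]);N=np.array([-B[1],B[0],0])
    hsv=cv2.cvtColor(im,cv2.COLOR_BGR2HSV);b=cv2.inRange(hsv,(100,120,30),(130,255,255))
    x,y=proj(nm,[T+.005*B-[0,0,.12]])[0].astype(int);m=np.zeros_like(b);m[max(y-70,0):y+80,max(x-80,0):x+70]=255;b&=m
    n,l,st,_=cv2.connectedComponentsWithStats(b);k=[i for i in range(1,n) if st[i,4]>40];b=np.isin(l,k)
    hull=cv2.fillConvexPoly(np.zeros(b.shape,np.uint8),cv2.convexHull(np.argwhere(b)[:,::-1].astype(np.int32)),1)
    best=[]
    for th in np.arange(-.1,.3,.02):
        for ox in np.arange(-.016,.017,.004):
            for dz in np.arange(-.008,.013,.004):
                C=T+(.005+ox)*B+[0,0,dz-.0998]
                loc=np.array([[i*.043-.0132,j*.021,k-.083] for i in(-1,1) for j in(-1,1) for k in(0,.04)])
                X=loc[:,0]*np.cos(th)-loc[:,2]*np.sin(th);Z=loc[:,0]*np.sin(th)+loc[:,2]*np.cos(th)
                W=C+X[:,None]*B+loc[:,1:2]*N+Z[:,None]*[0,0,1]
                q=cv2.fillConvexPoly(np.zeros(b.shape,np.uint8),cv2.convexHull(np.round(proj(nm,W)).astype(np.int32)),1)
                best.append(((q&hull).sum()/(q|hull).sum(),th,ox,dz,W[:,2].min()))
    best.sort(reverse=True);print(nm,"iou,tilt,ox,dz,zmin",np.round(best[:4],3).tolist())
E
python3 -c "
from h import *
feel(4);ins()"
```

```text
t 24.35 mean F in tool axes [ 0.2  -0.29  4.47] sd [0.62 0.4  0.48] pos [0.4942 0.2694 0.2692]
side iou,tilt,ox,dz,zmin [[0.697, -0.04, 0.008, 0.0, 0.086], [0.694, -0.02, 0.008, 0.0, 0.086], [0.694, -0.06, 0.008, 0.0, 0.085], [0.693, 0.0, 0.004, 0.0, 0.087]]
```

Emit:
move_arm(moves=[[0, 0, 0.04, 0, 0, 0], [0, 0, 0.04, 0, 0, 0], [0, 0, 0.04, 0, 0, 0], [0, 0, 0.04, 0, 0, 0], [0, 0, 0.03, 0, 0, 0], [0, 0, 0, 0, 0, 0], [0, 0, 0, 0, 0, 0]])

```text
t: 25.1
tool_pos: [0.4936, 0.2692, 0.2587]
tcp_rot: [3.099, 0.516, -0.0]
force: [0.3, -0.2, -4.8]
gripper_width: 0.152
grasp_force: 58.5
```

```bash
python3 -c "
from h import *
feel(5)"
```

```text
t 25.35 mean F in tool axes [-0.06 -0.29  4.34] sd [0.5  0.36 0.31] pos [0.4937 0.2692 0.2589]
```

Emit:
move_arm(moves=[[0, 0, 0.02, 0, 0, 0], [0, 0, 0.02, 0, 0, 0], [0, 0, 0.02, 0, 0, 0], [0, 0, 0.02, 0, 0, 0], [0, 0, 0, 0, 0, 0], [0, 0, 0, 0, 0, 0]])

```text
t: 25.95
tool_pos: [0.4942, 0.2693, 0.2554]
tcp_rot: [-3.099, -0.516, -0.003]
force: [1.6, -0.6, -1.2]
gripper_width: 0.157
grasp_force: 58.8
```

```bash
python3 -c "
from h import *
feel(5)"
```

```text
t 26.2 mean F in tool axes [1.1  0.23 1.54] sd [0.31 0.59 0.27] pos [0.4941 0.2693 0.2553]
```

Contact came exactly where a 0.19 rad tilt predicts. Follow the crown's arc down.

Emit:
move_arm(moves=[[0.04, 0, 0.01, 0, 0, 0], [0.04, 0, 0.016, 0, 0, 0], [0.04, 0, 0.018, 0, 0, 0], [0.04, 0, 0.02, 0, 0, 0], [0, 0, 0, 0, 0, 0]])

```text
t: 26.7
tool_pos: [0.5015, 0.2719, 0.2514]
tcp_rot: [3.099, 0.516, 0.0]
force: [2.2, 0.6, -1.4]
gripper_width: 0.156
grasp_force: 58.9
```

```bash
python3 -c "
from h import *
feel(4)"
```

```text
t 26.9 mean F in tool axes [1.21 0.79 0.81] sd [0.27 0.44 0.28] pos [0.5012 0.2718 0.2516]
```

Emit:
move_arm(moves=[[0.04, 0, 0.02, 0, 0, 0], [0.04, 0, 0.022, 0, 0, 0], [0.04, 0, 0.024, 0, 0, 0], [0.04, 0, 0.026, 0, 0, 0], [0, 0, 0, 0, 0, 0]])

```text
t: 27.4
tool_pos: [0.5088, 0.2745, 0.2466]
tcp_rot: [-3.099, -0.516, 0.001]
force: [1.1, 0.0, -1.5]
gripper_width: 0.154
grasp_force: 59.0
```

```bash
python3 -c "
from h import *
feel(4)"
```

```text
t 27.6 mean F in tool axes [1.21 0.11 1.96] sd [0.19 0.24 0.41] pos [0.5086 0.2744 0.2469]
```

Emit:
move_arm(moves=[[0.03, 0, 0.02, 0, 0, 0], [0.03, 0, 0.02, 0, 0, 0], [0, 0, 0, 0, 0, 0], [0, 0, 0, 0, 0, 0]])

```text
t: 28.0
tool_pos: [0.5112, 0.2753, 0.2448]
tcp_rot: [3.099, 0.516, -0.002]
force: [-0.6, -0.7, -1.3]
gripper_width: 0.158
grasp_force: 59.0
```

```bash
python3 -c "
from h import *
feel(5)
plan([.51,.2747,.24],-71.1)"
```

```text
t 28.25 mean F in tool axes [-1.08  0.51  1.3 ] sd [0.4  0.47 0.34] pos [0.5112 0.2752 0.2448]
t 28.25 pos [0.5112 0.2752 0.2448] yang -71.09 F [-1.06  0.02 -1.44] w 0.157 gf 59.0
shift [-0.027  0.002  0.095]
turn [-0.     0.012  0.003]
```

Emit:
move_arm(moves=[[-0.02, 0, 0.02, 0, 0, 0], [0, 0, 0.02, 0, 0, 0], [0, 0, 0, 0, 0, 0], [0, 0, 0, 0, 0, 0]])

```text
t: 28.65
tool_pos: [0.5108, 0.2751, 0.243]
tcp_rot: [-3.099, -0.516, -0.001]
force: [0.2, 0.3, -0.6]
gripper_width: 0.157
grasp_force: 59.0
```

```bash
python3 -c "
from h import *
feel(6)"
```

```text
t 28.95 mean F in tool axes [-0.1   0.24  0.97] sd [0.42 0.57 0.38] pos [0.5107 0.2751 0.2431]
```

Emit:
move_arm(moves=[[0, 0, 0.04, 0, 0, 0], [0, 0, 0.05, 0, 0, 0], [0, 0, 0.05, 0, 0, 0], [0, 0, 0, 0, 0, 0], [0, 0, 0, 0, 0, 0]])

```text
t: 29.45
tool_pos: [0.5106, 0.275, 0.2358]
tcp_rot: [3.099, 0.516, -0.0]
force: [0.7, 0.2, -0.7]
gripper_width: 0.157
grasp_force: 59.0
```

```bash
python3 -c "
from h import *
feel(5)"
```

```text
t 29.7 mean F in tool axes [ 0.06 -0.19  0.45] sd [0.4  0.36 0.77] pos [0.5107 0.2751 0.2361]
```

Free in all axes. Draw the tip back out from under the crown, then check.

Emit:
move_arm(moves=[[-0.04, 0, 0, 0, 0, 0], [-0.08, 0, 0, 0, 0, 0], [-0.1, 0, 0, 0, 0, 0], [-0.12, 0, 0, 0, 0, 0], [-0.12, 0, 0, 0, 0, 0], [0, 0, 0, 0, 0, 0], [0, 0, 0, 0, 0, 0]])

```text
t: 30.4
tool_pos: [0.4888, 0.2676, 0.2361]
tcp_rot: [-3.099, -0.516, -0.001]
force: [0.2, -0.8, -0.6]
gripper_width: 0.16
grasp_force: 59.0
```

```bash
python3 - <<'E'
from h import *
feel(5)
s=arm.state();p,r=s["tool_pos"],s["tcp_rot"];R=Ro.from_rotvec(r).as_matrix()
im=arm.capture("wrist");cv2.imwrite("pics/w9.png",im)
y=cv2.inRange(cv2.cvtColor(im,cv2.COLOR_BGR2HSV),(20,120,80),(38,255,255));y[280:]=0;ys,xs=np.nonzero(y);rows=[(k,(ys==k).sum()) for k in range(ys.min(),ys.max()+1)];print(xs.min(),xs.max(),[(k,int(n)) for k,n in rows])
v=np.mean([k for k,n in rows if n>20]);w=wz([((xs.min()+xs.max()+1)/2,v)],.146,p,r)[0];print("crown",w.round(4),((np.r_[w,.146]-p)@R*1000).round(1),"insert centre",w-.0132*np.array([np.cos(.33),np.sin(.33)]))
E
```

```text
t 30.65 mean F in tool axes [-0.22 -0.04  0.98] sd [0.3  0.37 0.32] pos [0.4891 0.2676 0.236 ]
228 278 [(165, 49), (166, 50), (167, 51), (168, 50), (169, 41), (170, 10), (171, 9), (172, 10), (173, 9), (174, 6)]
crown [0.5146 0.2755] [26.7  0.8 90. ] insert centre [0.50212289 0.27126622]
```

Crown and hook are clear of each other, and the insert is at (0.502, 0.271), within a few mm of the pan centre. Return to the stand.

Emit:
move_arm(moves=[[0, 0, -0.15, 0, 0, 0], [0, 0, -0.35, 0, 0, 0], [-0.04, 0.1, -0.3, 0, 0, 0], [-0.15, 0.4, -0.1, 0, 0, 0], [-0.26, 0.7, 0, 0, 0, 0], [-0.3, 0.8, 0, 0, 0, 0], [-0.3, 0.8, 0, 0, 0, 0], [-0.3, 0.8, 0, 0, 0, 0]])

```text
t: 31.5
tool_pos: [0.4834, 0.0737, 0.2823]
tcp_rot: [3.098, 0.517, 0.003]
force: [0.4, -0.2, -2.0]
gripper_width: 0.159
grasp_force: 59.0
```

Emit:
move_arm(moves=[[-0.3, 0.8, 0, 0, 0, 0], [-0.24, 0.65, 0, 0, 0, 0], [-0.194, 0.474, 0, 0, 0, 0.54], [0, 0, 0, 0, 0, 1], [0, 0, 0, 0, 0, 1], [0, 0, 0, 0, 0, 1], [0, 0, 0, 0, 0, 1], [0, 0, 0, 0, 0, 1]])

```text
t: 32.3
tool_pos: [0.48, -0.0279, 0.2822]
tcp_rot: [3.132, -0.247, 0.002]
force: [0.3, -0.3, -0.3]
gripper_width: 0.159
grasp_force: 59.0
```

Emit:
move_arm(moves=[[0, 0, 0, 0, 0, 1], [0, 0, 0, 0, 0, 1], [0, 0, 0, 0, 0, 1], [0, 0, 0, 0, 0, 0], [0, 0, 0, 0, 0, 0], [0, 0, 0, 0, 0, 0]])

```text
t: 32.9
tool_pos: [0.4799, -0.0276, 0.2814]
tcp_rot: [3.074, -0.646, 0.001]
force: [0.1, 0.0, -0.7]
gripper_width: 0.156
grasp_force: 59.0
```

```bash
python3 - <<'E'
from h import *
plan([.48,-.0273,.20],-113.8)
feel(3)
s=arm.state();p,r=s["tool_pos"],s["tcp_rot"];np.savez("w10.npz",p=p,r=r)
im=arm.capture("wrist");cv2.imwrite("pics/w10.png",im)
plan([.48,-.0273,.20],-113.8)
# predicted plate & slot pixels; measure plate edges in image
c=arm.calibration("wrist");T=c["tool_from_camera"];R=Ro.from_rotvec(r).as_matrix()
a=np.radians(-23.5);B=np.array([np.cos(a),np.sin(a),0]);N=np.array([-B[1],B[0],0])
P=[np.array([.48,-.0273,.088])+x*B+y*N for x,y in((.045,.035),(.045,-.035),(-.045,-.035),(.045,0))]
k=((np.array(P)-p)@R-T[:3,3])@T[:3,:3];uv=k[:,:2]/k[:,2:]*c["mtx"][0,0]+c["mtx"][:2,2];print(uv.round(1))
g=cv2.cvtColor(im,cv2.COLOR_BGR2GRAY);v=int(uv[0,1])+12;u=int(uv[3,0])
print("row",v,g[v,190:320:2].tolist());print("col",g[int(uv[0,1])-22:int(uv[0,1])+18,u+25].tolist(),int(uv[0,1])-22)
E
```

```text
t 32.9 pos [ 0.4799 -0.0276  0.2814] yang -113.72 F [ 0.09  0.02 -0.7 ] w 0.156 gf 59.0
shift [-0.002 -0.006  1.629]
turn [-0.001 -0.007  0.016]
t 33.05 mean F in tool axes [-0.03  0.28  1.56] sd [0.78 0.22 0.86] pos [ 0.4798 -0.0275  0.2811]
t 33.1 pos [ 0.4798 -0.0275  0.281 ] yang -113.76 F [-0.65 -0.11 -0.87] w 0.157 gf 59.0
shift [ 0.002 -0.005  1.62 ]
turn [0.    0.001 0.008]
[[217.7 129. ]
 [288.3 128.8]
 [286.2 214.4]
 [253.  128.9]]
row 141 [102, 102, 101, 103, 105, 99, 103, 108, 113, 113, 111, 107, 109, 105, 138, 143, 143, 141, 141, 142, 143, 142, 139, 138, 218, 216, 216, 215, 215, 216, 216, 216, 216, 216, 215, 215, 215, 215, 216, 216, 215, 216, 215, 216, 216, 216, 216, 216, 218, 154, 180, 185, 183, 180, 179, 177, 175, 176, 180, 181, 179, 174, 175, 179, 181]
col [176, 176, 178, 181, 178, 185, 128, 105, 135, 133, 133, 131, 136, 140, 73, 101, 105, 103, 99, 89, 199, 221, 217, 216, 216, 216, 216, 216, 216, 215, 215, 216, 217, 215, 216, 215, 216, 216, 216, 216] 107
```

Plate edges match the prediction within 1–2 px. Lower the hook through the slot.

Emit:
move_arm(moves=[[0, 0, 0.2, 0, 0, 0], [0, 0, 0.4, 0, 0, 0], [0, 0, 0.5, 0, 0, 0], [0, 0, 0.4, 0, 0, 0], [0, 0, 0.4, 0, 0, 0], [0, 0, 0.4, 0, 0, 0], [0, 0, 0.4, 0, 0, 0], [0, 0, 0.2, 0, 0, 0]])

```text
t: 33.9
tool_pos: [0.478, -0.0271, 0.1333]
tcp_rot: [3.074, -0.647, -0.007]
force: [-0.1, 0.3, -1.8]
gripper_width: 0.159
grasp_force: 59.0
```

Emit:
move_arm(moves=[[0, 0, 0.1, 0, 0, 0], [0, 0, 0.1, 0, 0, 0], [0, 0, 0.08, 0, 0, 0], [0, 0, 0.06, 0, 0, 0], [0, 0, 0, 0, 0, 0]])

```text
t: 34.4
tool_pos: [0.4799, -0.0275, 0.1191]
tcp_rot: [3.074, -0.647, 0.0]
force: [-0.5, 1.1, -0.4]
gripper_width: 0.157
grasp_force: 59.0
```

```bash
python3 -c "
from h import *
feel(4)
plan([.48,-.0273,.114],-113.8)"
```

```text
t 34.6 mean F in tool axes [-0.07  0.25  0.3 ] sd [0.47 0.34 0.1 ] pos [ 0.4802 -0.0275  0.1194]
t 34.6 pos [ 0.4802 -0.0275  0.1194] yang -113.78 F [ 0.55 -0.6  -0.35] w 0.154 gf 59.0
shift [-0.006 -0.002  0.109]
turn [-0.002 -0.01   0.004]
```

Emit:
move_arm(moves=[[0, 0, 0.03, 0, 0, 0], [0, 0, 0.03, 0, 0, 0], [0, 0, 0.02, 0, 0, 0], [0, 0, 0, 0, 0, 0], [0, 0, 0, 0, 0, 0]])

```text
t: 35.1
tool_pos: [0.4798, -0.0275, 0.1149]
tcp_rot: [-3.074, 0.647, 0.0]
force: [-0.5, -0.1, -1.0]
gripper_width: 0.154
grasp_force: 59.3
```

```bash
python3 -c "
from h import *
feel(4)"
```

```text
t 35.3 mean F in tool axes [-0.14 -0.52  0.57] sd [0.39 0.21 0.37] pos [ 0.4798 -0.0275  0.115 ]
```

Emit:
move_arm(moves=[[0, 0, 0.02, 0, 0, 0], [0, 0, 0.01, 0, 0, 0], [0, 0, 0, 0, 0, 0], [0, 0, 0, 0, 0, 0]])

```text
t: 35.7
tool_pos: [0.48, -0.0275, 0.1148]
tcp_rot: [3.074, -0.647, -0.001]
force: [-3.5, 1.2, 7.0]
gripper_width: 0.156
grasp_force: 60.3
```

```bash
python3 -c "
from h import *
feel(4)"
```

```text
t 35.9 mean F in tool axes [-3.38  0.66 -7.5 ] sd [0.3  0.41 0.93] pos [ 0.48   -0.0275  0.1148]
```

The flange rests on the stand. Ease off and open.

Emit:
move_arm(moves=[[0, 0, -0.025, 0, 0, 0], [0, 0, 0, 0, 0, 0]])

```text
t: 36.1
tool_pos: [0.4801, -0.0275, 0.1149]
tcp_rot: [-3.074, 0.647, -0.001]
force: [-0.3, -0.7, -1.4]
gripper_width: 0.153
grasp_force: 59.3
```

Emit:
move_arm(moves=[[0, 0, 0, 0, 0, 0], [0, 0, 0, 0, 0, 0], [0, 0, 0, 0, 0, 0], [0, 0, 0, 0, 0, 0], [0, 0, 0, 0, 0, 0], [0, 0, 0, 0, 0, 0], [0, 0, 0, 0, 0, 0], [0, 0, 0, 0, 0, 0]], jaw=100)

```text
t: 36.9
tool_pos: [0.4798, -0.0275, 0.1147]
tcp_rot: [-3.074, 0.647, 0.0]
force: [0.0, -0.6, 0.0]
gripper_width: 0.999
grasp_force: 0.0
```

Emit:
move_arm(moves=[[0, 0, -0.1, 0, 0, 0], [0, 0, -0.25, 0, 0, 0], [0, 0, -0.4, 0, 0, 0], [0, 0, -0.5, 0, 0, 0], [0, 0, -0.5, 0, 0, 0], [0, 0, -0.35, 0, 0, 0], [0, 0, 0, 0, 0, 0], [0, 0, 0, 0, 0, 0]])

```text
t: 37.7
tool_pos: [0.4801, -0.0275, 0.2204]
tcp_rot: [3.074, -0.647, 0.002]
force: [-0.5, 0.5, -0.7]
gripper_width: 0.999
grasp_force: 0.0
```

```bash
python3 - <<'E'
from h import *
s=arm.state();plan([.48,-.0273,.22],-113.8,s)
im=arm.capture("wrist");cv2.imwrite("pics/w11.png",im)
def om(im,lo=3):
    m=cv2.inRange(cv2.cvtColor(im,cv2.COLOR_BGR2HSV),(3,150,60),(16,255,255));n,l,st,c=cv2.connectedComponentsWithStats(m);return [(t.tolist(),k.round(1).tolist()) for t,k in zip(st[1:],c[1:]) if t[4]>30]
print("before",om(cv2.imread("pics/w2.png")));print("now",om(im))
d=np.load("w2.npz");print(d["p"],s["tool_pos"])
for n in("scene","side"):
    a=arm.capture(n);o=cv2.imread(f"pics/{n}0.png");cv2.imwrite(f"pics/{n}11.png",a)
    u=proj(n,[[.48,-.027,.12]])[0].astype(int)
    f=lambda i:[(t[0],t[1]) for t in om(i) if abs(np.array(t[1])-u).max()<40]
    print(n,"before",f(o),"now",f(a))
# blue top corners of the insert in scene and side
a=cv2.imread("pics/scene11.png");b=cv2.inRange(cv2.cvtColor(a,cv2.COLOR_BGR2HSV),(100,120,30),(130,255,255))
u=proj("scene",[[.502,.272,.09]])[0].astype(int);m=np.zeros_like(b);m[u[1]-35:u[1]+35,u[0]-30:u[0]+30]=255
q=np.argwhere(b&m>0)[:,::-1].astype(np.int32);print("hull",cv2.approxPolyDP(cv2.convexHull(q),2,True)[:,0].tolist())
B=np.array([np.cos(.33),np.sin(.33),0]);N=np.array([-B[1],B[0],0])
print("pred",proj("scene",[np.array([.502,.272,.063+z])+x*B+y*N for z in(0,.04) for x,y in((-.043,-.021),(-.043,.021),(.043,.021),(.043,-.021))]).round(0).tolist())
E
```

```text
t 37.7 pos [ 0.4801 -0.0275  0.2204] yang -113.78 F [-0.52  0.52 -0.72] w 0.999 gf 0.0
shift [-0.004 -0.003  0.009]
turn [-0.004 -0.017  0.004]
before [([245, 171, 21, 51, 995], [254.8, 196.2])]
now [([244, 175, 21, 51, 1003], [253.9, 200.3])]
[ 0.47813781 -0.02550613  0.21997355] [ 0.48011949 -0.02751684  0.22043717]
scene before [] now []
side before [([306, 189, 14, 23, 217], [312.6, 200.2])] now [([306, 190, 14, 23, 220], [312.7, 200.8])]
hull [[371, 199], [358, 200], [334, 168], [363, 174]]
pred [[345.0, 184.0], [360.0, 182.0], [369.0, 208.0], [353.0, 210.0], [348.0, 175.0], [363.0, 173.0], [372.0, 200.0], [356.0, 201.0]]
```

The hook is back where it hung (side view within 1 px), and the insert's top corners match an upright stand at the pan's middle. Hand in.

```bash
python3 -c "
from rig import arm
print(arm.finish_job())"
```

```text
the job is handed in; nothing more can be done
None
```

I lifted the insert out by its loop, set it upright about 3 mm from the pan's centre, and hung the hook back in its stand. I handed the job in at about 38 s; no verdict was shown.

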